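Draw the used filter from a dust sampler and present it over a dish

ROBOT

A 7-joint arm with a two-finger parallel gripper is mounted at the origin on a cart in front of the work surface, level with it; the furniture and walls round the work are solid. World frame = base frame: x ahead of the robot, y to its left, z up, the work surface at z = 0. Lengths are in mm, angles in rad, forces in N, time in s.
With the tool pointing down it reaches from about 350 to 900 mm from the base axis. Payload 8.1 kg.
Tool frame: the origin (TCP) lies midway between the tips of the shut fingers; the grasp point (between the pads) lies bot.hold_point_z behind it (bot.hold_point_z is the distance from the TCP to the grasp point, in mm); z points along the fingers, y is the line along which they close (so a half turn about z gives the same grasp; the last joint's range is limited). The gripper opens to 92 mm and grips with 3 to 60 N. Pads are 19 mm wide; open, the fingers measure 130 mm over their backs; the gripper's body (75 mm by 190 mm) begins 47 mm behind the grasp point.
Start: joints at [-1.332, 0.434, 0.025, 1.573, -0.012, 1.134, -0.075], TCP at [209.517, 588.85, 226.742] pointing down, gripper open.
Joint ranges: [-2.62, 2.62], [-0.44, 2.09], [-1.27, 1.32], [0.08, 2.57], [-1.32, 4.46], [0.12, 2], [-2.74, 2.74]. Speed limits (rad/s): [2.22, 2.22, 3.01, 3.01, 3.14, 3.14, 3.14].

INTERFACE

Orientations are given as a rotation vector (axis times angle).
In Python, from cell import bot, hand, solver, read_camera, calibration, job_done, sensors gives the robot as it stands. Calls block until the motion is done:
- bot.move_pose(position, orientation): joint-space move of the TCP to a pose.
- bot.move_straight(position, feed=150, ori=None): straight line of the TCP; ori=None keeps the orientation; feed is the mean speed in mm/s.
- bot.movej(angles): joint-space move.
- hand.command_gripper(opening): opening from 0.0 (shut) to 1.0 (fully open); the grip force is fixed at half the most; returns when the fingers have stopped.
- bot.dwell(seconds).
- solver.inverse_kinematics(position, orientation): joint angles nearest the present ones, or None.
- read_camera(name): name is "side" or "top" or "wrist"; returns the picture (480x640x3 uint8, red, green, blue); there is no depth.
- calibration(name): a dict with "camera_matrix" (3x3 intrinsics, pixels), "k1" (the pictures are not rectified: a ray, as slopes to the right and down, at radius r is drawn at 1 + k1 r^2 times it, then the intrinsics apply), "R" (3x3) and "t" (3): a world point X has camera coordinates R X + t; the wrist camera has in their place "mount" (4x4, takes a point from camera to tool coordinates, whose origin is the TCP and whose axes are the flange's). Camera axes: x right, y down, z forward; pixel columns grow to the right and rows downward; lengths in mm; the calibration is good to about 2 mm. A picture is of the moment at which its call begins: read the wrist's pose just before it. calibration takes no time and is no camera call.
A pose or a line that the arm cannot do raises bot.MotionError and nothing moves.
- job_done(): hands the job in; it is judged then, once.
Readings, each from a call of its own:
- sensors.get_clock(): time.
- sensors.get_qpos(): joint angles.
- sensors.get_qvel(): joint speeds.
- sensors.get_tau(): joint torques, N m.
- sensors.get_position(): TCP position.
- sensors.get_tool_rot(): TCP orientation.
- sensors.get_ft_force(): force on the tool from outside, world axes, zero at the start.
- sensors.get_wrist_torque(): the same for the moment, N m.
- sensors.get_opening(): opening from 0.0 (shut) to 1.0 (fully open).
- sensors.get_grasp_force(): force on a finger pad.
Only numpy, scipy, OpenCV 4.12 (cv2) and the standard library are available. Lean on these libraries where they do the work, as an engineer would, in place of code of your own. Each camera call takes 0.05 s, during which the arm holds its last target. There are 200 camera calls.

TASK

Swing the grey cover of the dust sampler up and back until it stands open by itself, past upright, then draw the used filter with the orange frame up out of its slot by its tab and present it for inspection: hold it upright over the middle of the open glass dish, its lower edge about 10 cm above the table. Finish holding it there, still and in the gripper, with the cover left open; leave the blue filter seated in its slot and do not move the dish.

Things in the scene. Friction and masses are not known exactly. Their poses are not given: they have to be found in the camera images.
- sampler: dust sampler: white box fixed to the table, 142 (x) x 170 (y) x 80 mm high (its flat deck), blue front panel. Origin at the table under its middle; x from front to back, y to the left, z up. Two slots in the deck, 75 (x) x 12 (y) mm, 64 mm deep, at x = -12, y = +38 and -38 mm, hold one filter each; which is where varies. Closed, the grey cover hides both, its top 127 mm up
- cover (a joint): hinge of the grey cover, in rad: 0 = closed, 1.57 = the cover stands upright, 1.85 = stop. It starts shut or up to 0.12 ajar. The hinge is stiff (about 0.15 N m of friction, cover 150 g): the cover stays wherever it is left, and 3 N at the tongue lifts it
- cover_hinge (a point): the middle of the cover's hinge line, along the back edge of the deck (sampler x = 66 mm, z = 82 mm); the line runs along the sampler's y. Opening lifts the front of the cover and swings it up and away from the robot
- cover_tongue (a point): grip point on the black tongue, 36 mm long, 30 mm wide (y), 10 mm thick, at the middle of the cover's front; 12 mm from the tongue's front end, 22 mm before the cover's front wall. Closed: 160 mm in front of the hinge line, 12 mm above it; it turns with the cover. Free all round: pinch it from above across the 30 mm (it turns between the pads as the cover swings) or hook it from below
- orange_filter: used filter, orange frame, brown pleats, 60 g: upright plate 70 (x) x 8 (y) x 64 mm (z), on its top edge a tab 30 x 10 x 34 mm; 98 mm tall in all. Origin in the middle of its lower edge, z up, y across its thickness. Seated, its axes agree with the sampler's, its lower edge is 16 mm above the table and only the tab stands above the deck
- orange_filter_tab (a point): middle of the orange tab's upper part, 89 mm above the filter's lower edge (25 mm above the deck when seated); grip here from above across the 10 mm thickness (y)
- blue_filter: fresh filter, same shape and size with a blue frame and white pleats, in the other slot; it stays there
- tube_rack: bystander to the right of the sampler: white rack fixed to the table, 238 (x) x 64 (y) x 100 mm, with corked tubes standing up to 240 mm above the table; origin at the middle of its underside. It lies between the arm at its start and the sampler: pass over it or round its front
- dish: open round glass dish, 96 mm across and 18 mm high, loose on the table to the left of the sampler; origin at the middle of its underside
Mind the look-alikes: they are no part of the job. What is shaped like the dish but yellow is not meant.

How it is judged (in metres and radians):
On the way, in this order (a step that is already met when the one before it is completed fails the run):
1. the cover is swung open to about upright or past it, both filters still in their slots (value of joint cover above 1.45 rad and z of orange_filter_tab in the frame of sampler below 0.125 m), for 0.2 s.
2. the orange filter is drawn clear above the deck in the gripper, the cover still open (z of orange_filter in the frame of sampler above 0.081 m and contact force between the fingers and orange_filter above 0.5 N and value of joint cover above 1.45 rad), for 0.1 s.
At the end, for the whole second after the job is handed in: Orange filter held still in the fingers, upright within 0.2 rad, middle of its lower edge within 35 mm of the dish's centre seen from above and 60 to 150 mm above the table, clear of the dish; cover open 1.45 rad or more; blue filter seated within 6 mm of its slot floor (horizontal distance between orange_filter and dish below 0.035 m and height (world z) of orange_filter between 0.06 and 0.15 m and angle between orange_filter's own z axis and vertical below 0.2 rad and linear speed of orange_filter below 0.03 m/s and contact force between the fingers and orange_filter above 0.5 N and contact force between dish and orange_filter below 0.05 N and value of joint cover above 1.45 rad and z of blue_filter in the frame of sampler below 0.022 m and horizontal distance between blue_filter and sampler below 0.05 m and angle between blue_filter's own z axis and vertical below 0.12 rad); the arm keeps its last pose, push and grip.
It fails at once if the blue filter is pulled up or shifted by more than 12 mm (distance of blue_filter from where it was at the start of the episode above 0.012 m).
It fails at once if the dish is moved by more than 20 mm (distance of dish from where it was at the start of the episode above 0.02 m).
It fails at once if the orange filter is let fall or laid on the table or in the dish (angle between orange_filter's own z axis and vertical above 0.9 rad or contact force between orange_filter and dish above 3 N).
It also fails if it takes over 64 s, if anything falls off the work surface, if the arm or the gripper's body presses on something with over 40 N, if the wrist force passes 120 N, or if a joint passes its speed limit or range.

## Working session

There is one attempt and no reset: what is moved stays moved. The work goes in short steps, each a Python script; the robot and the scene stay as the last script left them, time stands still between calls to the robot, and variables do not carry over. Pictures are saved under pics/ and viewed, at most 10 in all, crops included, and the job is handed in when it is done.

```bash
mkdir -p pics; ls
python3 - <<'E'
from cell import *
import cv2,numpy as np
for n in ("side","top"):
    cv2.imwrite(f"pics/{n}0.png",read_camera(n)[:,:,::-1])
    c=calibration(n);print(n,{k:np.round(v,3).tolist() for k,v in c.items()})
c=calibration("wrist");print({k:np.round(v,3).tolist() for k,v in c.items()})
print(bot.hold_point_z,sensors.get_clock(),sensors.get_tool_rot(),sensors.get_position(),sensors.get_opening())
E
```

```text
pics
side {'camera_matrix': [[507.154, 0.0, 328.317], [0.0, 507.154, 243.835], [0.0, 0.0, 1.0]], 'k1': -0.017, 'R': [[-0.707, 0.707, -0.013], [0.609, 0.598, -0.521], [-0.361, -0.377, -0.853]], 't': [344.439, -329.173, 1231.043]}
top {'camera_matrix': [[565.688, 0.0, 317.02], [0.0, 565.688, 245.308], [0.0, 0.0, 1.0]], 'k1': -0.075, 'R': [[-0.025, -1.0, -0.013], [-0.991, 0.027, -0.135], [0.135, 0.01, -0.991]], 't': [66.337, 526.332, 1157.872]}
{'camera_matrix': [[369.212, 0.0, 325.825], [0.0, 369.212, 243.523], [0.0, 0.0, 1.0]], 'k1': -0.031, 'mount': [[-0.0, -0.963, -0.271, 72.136], [1.0, -0.0, 0.0, -0.659], [-0.0, -0.271, 0.963, -156.621], [0.0, 0.0, 0.0, 1.0]]}
18.8 0.1 [-5.34335206e-01 -3.09568117e+00  2.27400859e-03] [209.3699851  588.38599498 226.0242858 ] 1.0021203130099197
```

View pics/side0.png

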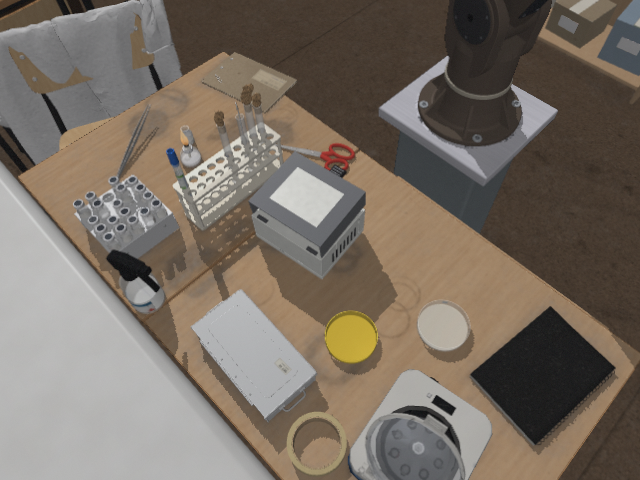

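View pics/top0.png

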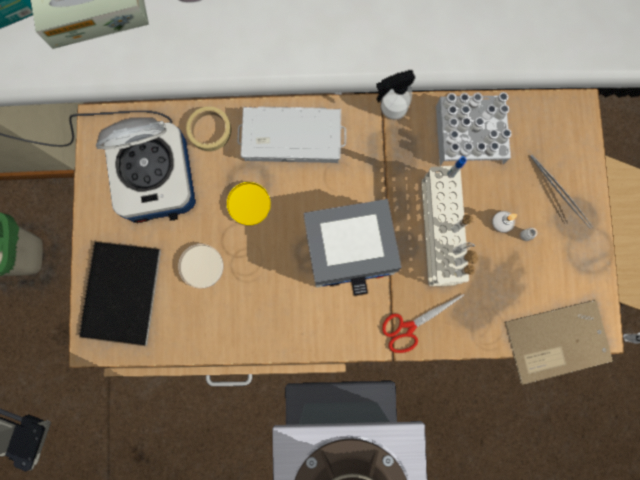

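Candidates: dish – clear/white dish top(201,266)/side(443,327); yellow dish top(248,203)/side(351,337), not meant; tape ring top(208,128)/side(317,443), not meant. Cover: grey box top(352,243); other boxes: white case (291,133), centrifuge (150,165). I choose the colourless dish and the grey cover with its black tongue top(360,286).

```bash
python3 - <<'E'
import cv2,numpy as np
t=cv2.imread("pics/top0.png");s=cv2.imread("pics/side0.png")
f=lambda a:cv2.resize(a,None,fx=4,fy=4,interpolation=cv2.INTER_CUBIC)
A=f(t[195:301,295:410]) # 460x424
B=f(t[235:297,170:235])  #260x248
C=f(s[295:358,410:475]) #260x252
im=np.zeros((520,730,3),np.uint8);im[:424,:460]=A;im[:248,465:725]=B;im[260:512,465:725]=C
cv2.imwrite("pics/crop1.png",im)
E
cat > h.py <<'E'
from cell import *
import cv2,numpy as np
from scipy.spatial.transform import Rotation as Ro
def onplane(n,uv,z):
    c=calibration(n);K=np.array(c["camera_matrix"])
    p=cv2.undistortPoints(np.array(uv,float).reshape(-1,1,2),K,np.array([c["k1"],0,0,0.]))[:,0]
    R=np.array(c["R"]);t=np.array(c["t"]);o=-R.T@t
    d=np.c_[p,np.ones(len(p))]@R
    return o+d*((z-o[2])/d[:,2])[:,None]
def proj(n,X):
    c=calibration(n);K=np.array(c["camera_matrix"])
    return cv2.projectPoints(np.array(X,float).reshape(-1,1,3),cv2.Rodrigues(np.array(c["R"]))[0],np.array(c["t"],float),K,np.array([c["k1"],0,0,0.]))[0][:,0]
E
```

```text
(no output)
```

View pics/crop1.png

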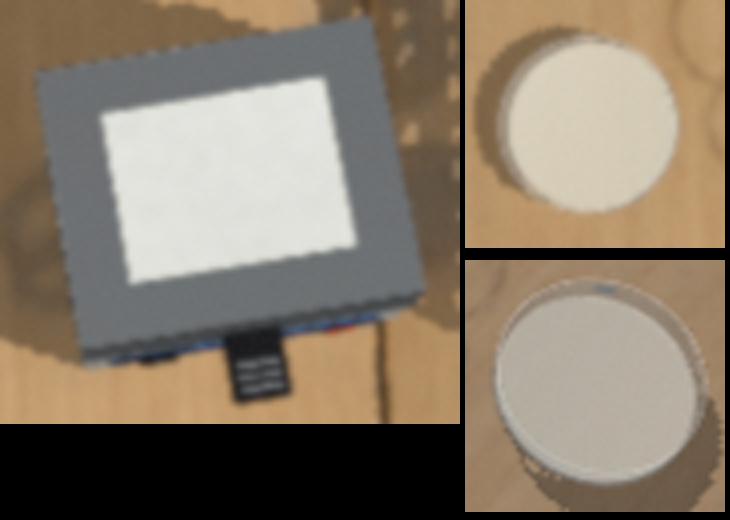

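Run:
```python
from h import *
f=lambda P:(np.array(P)+.5)/4-.5+[295,195]
c=onplane("top",f([[36,73],[372,17],[424,290],[84,350]]),127);print(np.round(c,1))
bl,br,fr,fl=c
print("widths",[np.linalg.norm(a-b).round(1) for a,b in((bl,br),(fl,fr),(bl,fl),(br,fr))])
for a,b in((br,bl),(fr,fl)): print("yaw y",np.degrees(np.arctan2(-(b-a)[0],(b-a)[1])))
for a,b in((fl,bl),(fr,br)): print("yaw x",np.degrees(np.arctan2((b-a)[1],(b-a)[0])))
t=onplane("top",f([[238,403],[291,392]]),99);print("tongue front",t.round(1),np.linalg.norm(t[0]-t[1]))
t=onplane("top",f([[228,340],[283,332]]),99);print("tongue base",t.round(1))
g=lambda P,o:(np.array(P,float)+.5)/4-.5+o
# dish rim z=18
B=lambda P:g(np.array(P)-[465,0],[170,235]); C=lambda P:g(np.array(P)-[465,260],[410,295])
d=onplane("top",B([[497,124],[679,124],[588,35],[588,213]]),15);print(d.round(1),((d[0]+d[1])/2).round(1),((d[2]+d[3])/2).round(1))
d=onplane("side",C([[495,382],[708,382],[601,278],[601,487]]),18);print(d.round(1),((d[0]+d[1])/2).round(1),((d[2]+d[3])/2).round(1))
```

```text
[[ 580.5   76.3  127. ]
 [ 604.   -89.8  127. ]
 [ 468.5 -109.3  127. ]
 [ 443.8   56.1  127. ]]
widths [np.float64(167.7), np.float64(167.2), np.float64(138.2), np.float64(137.0)]
yaw y 8.058899548606371
yaw y 8.473426000518305
yaw x 8.395402357433227
yaw x 8.171819847854543
tongue front [[417.6 -18.8  99. ]
 [422.3 -45.2  99. ]] 26.765262380906506
tongue base [[448.9 -14.9  99. ]
 [452.1 -42.3  99. ]]
[[494.7 354.2  15. ]
 [492.2 255.4  15. ]
 [541.8 304.7  15. ]
 [445.6 304.6  15. ]] [493.5 304.8  15. ] [493.7 304.7  15. ]
[[531.3 272.6  18. ]
 [463.4 341.5  18. ]
 [456.5 274.5  18. ]
 [536.6 337.8  18. ]] [497.3 307.   18. ] [496.5 306.1  18. ]
```

```bash
cat >> h.py <<'E'
def ori(deg):
    a=np.radians(deg);c,s=np.cos(a),np.sin(a)
    return Ro.from_matrix(np.array([[-c,-s,0],[-s,c,0],[0,0,-1.]])).as_rotvec()
def wristcam():
    T=np.eye(4);T[:3,:3]=Ro.from_rotvec(sensors.get_tool_rot()).as_matrix();T[:3,3]=sensors.get_position()
    W=T@np.array(calibration("wrist")["mount"]);return W
def wproj(W,X):
    c=calibration("wrist");Wi=np.linalg.inv(W)
    return cv2.projectPoints(np.array(X,float).reshape(-1,1,3),cv2.Rodrigues(Wi[:3,:3])[0],Wi[:3,3],np.array(c["camera_matrix"]),np.array([c["k1"],0,0,0.]))[0][:,0]
E
python3 - <<'E'
from h import *
p=np.array(sensors.get_position());p[2]=340
bot.move_straight(p)
for P in [(400,-35,340)]:
    bot.move_pose(P,ori(8.3))
print(sensors.get_qpos(),sensors.get_clock())
W=wristcam();np.save("W1.npy",W)
cv2.imwrite("pics/w1.png",read_camera("wrist")[:,:,::-1])
for z in (94,113): print(wproj(W,[[432,-31,z]]))
E
```

```text
[-0.84472764 -0.10181891  0.74702369  1.91902909  0.07209482  1.29791581
  1.59695265] 3.3333
[[325.56275578 235.77575499]]
[[325.54921623 240.20582926]]
```

View pics/w1.png

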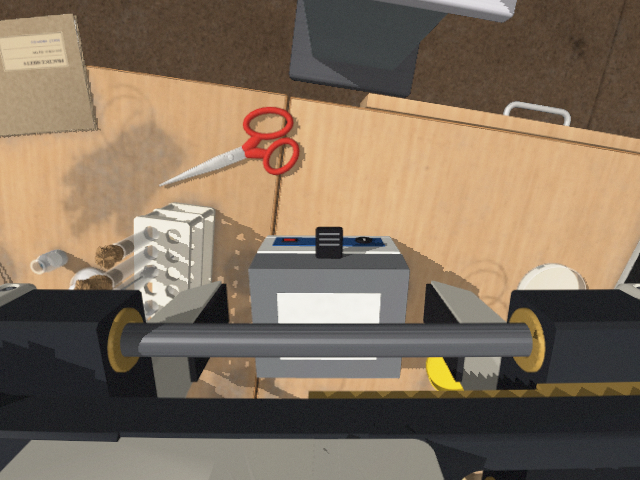

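```bash
cat > fit.py <<'E'
from h import *
from scipy.optimize import least_squares
f=lambda P:(np.array(P)+.5)/4-.5+[295,195]
W=np.load("W1.npy")
def pts(q,L):
    x,y,yaw,th,sb=q
    L=np.array(L,float); s=L[:,0];h=L[:,2]
    X=np.c_[66-(s*np.cos(th)-h*np.sin(th)*-1*-1),L[:,1],82+s*np.sin(th)+h*np.cos(th)]
    X[:,0]=66-(s*np.cos(th)-h*np.sin(th))
    c,sn=np.cos(yaw),np.sin(yaw)
    return np.c_[x+c*X[:,0]-sn*X[:,1],y+sn*X[:,0]+c*X[:,1],X[:,2]]
ot=f([[36,73],[372,17],[424,290],[84,350],[238,403],[291,392]])
ow=np.array([[249,268],[408,267],[316,227],[342.5,227]],float)
def res(q):
    sb=q[4]
    t=proj("top",pts(q,[[sb,84,45],[sb,-84,45],[138,-84,45],[138,84,45],[172,15,17],[172,-15,17]]))-ot
    w=wproj(W,pts(q,[[138,-84,45],[138,84,45],[172,-15,17],[172,15,17]]))-ow
    return np.r_[t.ravel(),w.ravel()]
if __name__=="__main__":
    r=least_squares(res,[526,-16,.145,.05,0]);print(r.x.round(3),np.degrees(r.x[2]));print(r.fun.reshape(-1,2).round(1))
    J=np.linalg.inv(r.jac.T@r.jac);print(np.sqrt(np.diag(J)).round(3))
    print("tongue",pts(r.x,[[160,0,12]]));np.save("fit.npy",r.x)
    im=cv2.imread("pics/w1.png")[210:290,230:430]
    cv2.imwrite("pics/crop2.png",cv2.resize(im,None,fx=4,fy=4,interpolation=cv2.INTER_CUBIC))
E
python3 fit.py
```

```text
[ 5.2373e+02 -1.4998e+01  1.4200e-01  4.4000e-02 -1.0130e+00] 8.121952255657284
[[-0.8  0.2]
 [-0.7  0.1]
 [-0.2  0.8]
 [-1.2  0.4]
 [-1.8 -0.1]
 [ 0.1  0.1]
 [-1.3 -1.5]
 [ 0.7  0. ]
 [-1.6  0.9]
 [-0.4  1. ]]
[1.226 0.603 0.006 0.016 1.575]
tongue [[431.35663381 -28.1808336  101.09046564]]
```

View pics/crop2.png

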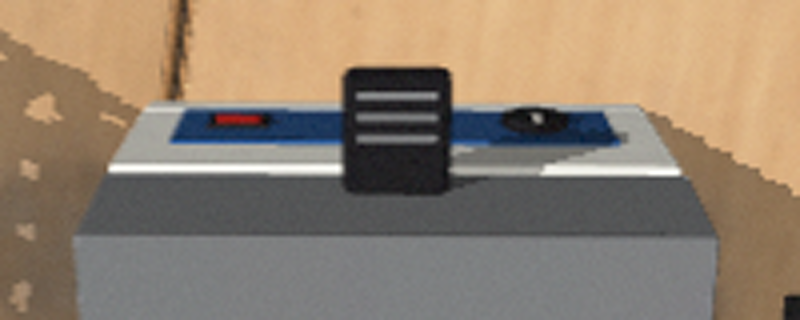

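Run:
```python
import fit
from fit import *
g=lambda P:(np.array(P,float)+.5)/4-.5+[230,210]
ow=g([[76,236],[717,236],[343,69],[451,68]]); os_=g([[150,104],[642,106],[108,170],[685,172]])
def res2(q):
    sb=q[4];x,y,a=q[:3];c,s=np.cos(a),np.sin(a)
    t=proj("top",pts(q,[[sb,84,45],[sb,-84,45],[138,-84,45],[138,84,45],[172,15,17],[172,-15,17]]))-ot
    w=wproj(W,pts(q,[[138,-84,45],[138,84,45],[172,-15,17],[172,15,17]]))-ow
    B=np.array([[-71,-85,0],[-71,85,0],[-71,-85,80],[-71,85,80.]])
    w2=wproj(W,np.c_[x+c*B[:,0]-s*B[:,1],y+s*B[:,0]+c*B[:,1],B[:,2]])-os_
    return np.r_[t.ravel(),w.ravel(),w2.ravel()]
r=least_squares(res2,[526,-16,.145,.05,0]);print(r.x.round(3),np.degrees(r.x[2]));print(r.fun.reshape(-1,2).round(1).tolist())
print(np.sqrt(np.diag(np.linalg.inv(r.jac.T@r.jac))).round(3))
print("tongue",pts(r.x,[[160,0,12]]));np.save("fit.npy",r.x)
```

```text
[ 5.24946e+02 -1.45360e+01  1.41000e-01  3.70000e-02 -4.70000e-02] 8.074215288561053
[[-0.9, 0.2], [-0.8, 0.1], [-0.5, 0.4], [-1.4, -0.0], [-2.1, -0.6], [-0.3, -0.4], [-0.4, -1.7], [-0.1, -1.0], [-0.6, 1.8], [-0.0, 2.2], [-0.4, -0.8], [-1.1, -0.8], [-0.4, -0.5], [-0.7, -0.4]]
[0.58  0.481 0.005 0.009 1.481]
tongue [[432.43272487 -27.65988615  99.97148796]]
```

Run:
```python
from fit import *
q=np.load("fit.npy");o=ori(np.degrees(q[2]));dz=np.array([0,0,bot.hold_point_z])
for th in np.linspace(q[3],1.75,5):
    a=q.copy();a[3]=th;print(np.round(solver.inverse_kinematics(pts(a,[[161,0,12]])[0]-dz,o),2))
g=pts(q,[[161,0,12]])[0]-dz
bot.move_pose(g+[0,0,70],o)
print(sensors.get_ft_force());bot.move_straight(g,feed=80);print(sensors.get_position()-g,sensors.get_ft_force())
hand.command_gripper(0.0)
print(sensors.get_opening()*92,sensors.get_grasp_force(),sensors.get_ft_force(),sensors.get_clock())
```

```text
[-0.64  0.4   0.76  2.23 -0.45  0.66  2.16]
[-0.72  0.32  0.83  2.12 -0.32  0.83  2.02]
[-0.75  0.34  0.89  1.96 -0.31  0.99  2.  ]
[-0.74  0.45  0.95  1.79 -0.41  1.12  2.06]
[-0.71  0.62  1.03  1.62 -0.55  1.22  2.14]
[ 1.06244211 -0.92698417  0.26374016]
[ 0.34337668 -0.06000322  0.35119751] [-0.54477228 -0.30477712  0.22827042]
29.74200466334361 30.003402829170227 [-0.25880172  5.07137704 -0.88052192] 6.1917
```

Run:
```python
from fit import *
q=np.load("fit.npy");dz=np.array([0,0,bot.hold_point_z]);p0=np.array(sensors.get_position())
b=pts(q,[[161,0,12]])[0]-dz
for i,th in enumerate(np.linspace(q[3],1.76,15)[1:]):
    a=q.copy();a[3]=th
    bot.move_straight(p0+pts(a,[[161,0,12]])[0]-dz-b,feed=110)
    if i%2: print(round(th,2),np.round(sensors.get_ft_force(),1),round(sensors.get_opening()*92,1))
print(sensors.get_clock(),sensors.get_position())
cv2.imwrite("pics/side1.png",read_camera("side")[:,:,::-1])
```

```text
0.28 [ 5.6  2.1 -3.4] 29.7
0.53 [ 6.6  1.8 -5.3] 29.6
0.78 [ 5.8  2.1 -6.6] 29.8
1.02 [ 4.1  0.4 -7.1] 30.0
1.27 [ 2.4  1.  -9.9] 29.7
1.51 [-0.4 -0.2 -9.9] 29.9
1.76 [-1.4  0.4 -7.6] 29.4
10.8583 [631.76685677   1.75806013 219.0588935 ]
```

Run:
```python
from fit import *
q=np.load("fit.npy");o=ori(np.degrees(q[2]))
hand.command_gripper(1.0)
p=np.array(sensors.get_position())
bot.move_straight(p+[0,0,100],feed=200)
bot.move_pose([440,-27,350],o)
W=wristcam();np.save("W2.npy",W);im=read_camera("wrist")[:,:,::-1]
cv2.imwrite("pics/w2.png",im)
c,s=np.cos(q[2]),np.sin(q[2])
for y in(38,-38):print(wproj(W,[[q[0]-12*c-s*y,q[1]-12*s+c*y,114]]))
s=cv2.resize(read_camera("side")[120:300,200:420,::-1],None,fx=1.8,fy=1.8)
v=cv2.resize(im[120:350,180:480],None,fx=1.3,fy=1.3)
out=np.zeros((330,800,3),np.uint8);out[:299,:390]=v;out[:324,400:796]=s
cv2.imwrite("pics/c3.png",out);print(sensors.get_clock())
```

```text
[[359.74305159 273.23878237]]
[[292.53374658 273.18110015]]
13.5583
```

View pics/c3.png

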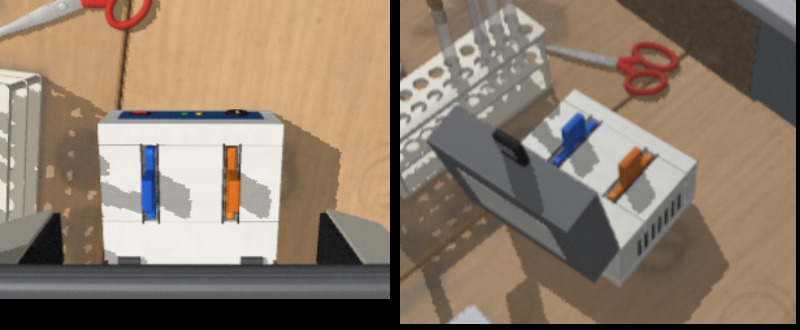

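The cover stands open past upright; the orange filter is in the left slot (wrist px ~(358,273), predicted (359.7,273.2)), the blue one right (~294 vs 292.5). So the sampler pose holds; grasping.

Run:
```python
from fit import *
q=np.load("fit.npy");o=ori(np.degrees(q[2]));c,s=np.cos(q[2]),np.sin(q[2])
g=np.array([q[0]-12*c-s*37.5,q[1]-12*s+c*37.5,105-bot.hold_point_z])
hand.command_gripper(0.45)
bot.move_pose(g+[0,0,80],o); bot.move_straight(g,feed=90)
print(sensors.get_position()-g,sensors.get_ft_force())
hand.command_gripper(0.0)
print(sensors.get_opening()*92,sensors.get_grasp_force(),sensors.get_ft_force())
for k in (15,60,125):
    bot.move_straight(g+[0,0,k],feed=70);print(k,np.round(sensors.get_ft_force(),1),round(sensors.get_opening()*92,1))
print(sensors.get_clock())
W=wristcam();np.save("W3.npy",W);im=read_camera("wrist")[:,:,::-1]
s=read_camera("side")[60:300,200:420,::-1]
out=np.zeros((480,800,3),np.uint8);out[:360,:480]=cv2.resize(im,(480,360));out[:349,480:]=cv2.resize(s,(320,349));cv2.imwrite("pics/c4.png",out)
```

```text
[ 0.40770554 -0.04822402  0.44976189] [-0.47803081 -0.1905259   0.91295685]
10.202917291959727 29.973019659519196 [-0.9726947   2.53590315  2.23822225]
15 [-0.8  0.7 -0.2] 9.5
60 [-0.6  0.2 -0.8] 9.9
125 [-0.4  0.2 -0.7] 9.8
19.2167
```

View pics/c4.png

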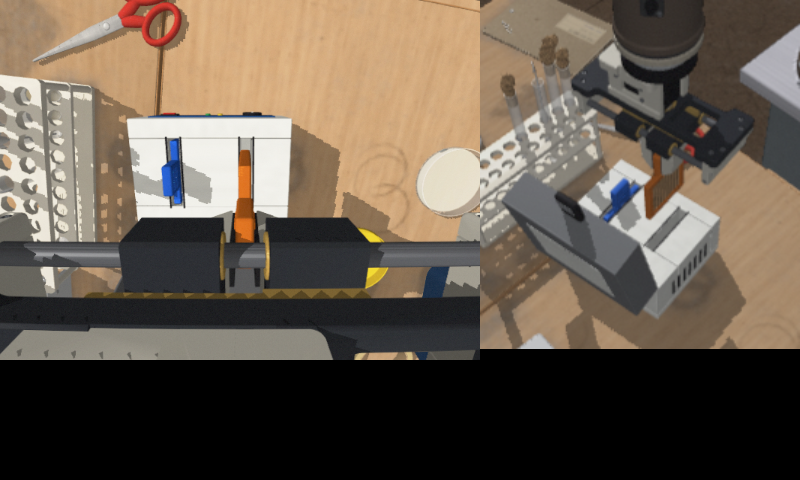

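Run:
```python
from fit import *
p=np.array(sensors.get_position())
bot.move_straight([495,305.5,p[2]],feed=120)
bot.move_straight([495,305.5,175.5],feed=50);bot.dwell(1)
print(sensors.get_position(),sensors.get_clock(),sensors.get_grasp_force(),sensors.get_opening()*92)
im=read_camera("wrist")[:,:,::-1]
s=read_camera("side")[120:420,200:500,::-1]
out=np.zeros((400,800,3),np.uint8);out[:300,:400]=cv2.resize(im,(400,300));out[:400,400:]=cv2.resize(s,(400,400));cv2.imwrite("pics/c5.png",out)
```

```text
[495.01265947 305.49712145 175.52076167] 23.7 29.972093403339386 9.870843154421868
```

View pics/c5.png

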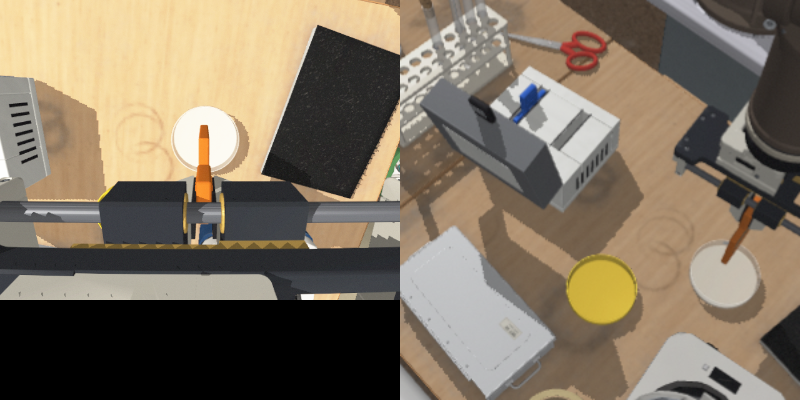

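The filter is held upright over the clear dish (dish centre ~(205,138) in the wrist half, unmoved), the cover is open and the blue filter seated. I'm handing it in.

```bash
python3 -c "
from cell import *
print(job_done())"
```

```text
the job is handed in; nothing more can be done
None
```

I handed the job in at about 24 s, with the orange filter held still and upright over the glass dish, its lower edge about 10 cm above the table; the cover stands open, the last picture shows the blue filter seated and the dish unmoved, and no verdict was returned.

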